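# Hold a spring centre punch on the marked spot

### The arm

A 7-joint arm with a two-finger parallel gripper is mounted at the origin on a cart in front of the work surface, level with it; the furniture and walls round the work are solid. World frame = base frame: x ahead of the robot, y to its left, z up, the work surface at z = 0. Lengths are in m, angles in rad, forces in N, time in s.
With the tool pointing down it reaches from about 0.4 to 0.925 m from the base axis. Payload 4.1 kg.
Tool frame: the origin (TCP) lies at the centre of the arm's flange, where the gripper is bolted on; the fingertips stand 173 mm ahead of it and the grasp point (between the pads) lies 155 mm ahead of it; z points along the fingers, y is the direction in which the jaws open and shut (so a half turn about z gives the same grasp; the last joint's range is limited). The gripper opens to 85 mm and grips with 20 to 120 N. Pads are 22 mm wide; open, the fingers measure 114 mm over their backs; the gripper's body (76 mm by 85 mm) begins 54 mm behind the grasp point. The pads swing forward as they close: fully open they stand 13 mm farther back than shut.
Start: joints at [1.223, 0.398, 0.045, 1.537, -0.019, 1.207, -0.051], TCP at [0.16, -0.63, 0.405] pointing down, gripper open.
Joint ranges: [-2.82, 2.82], [-0.49, 2.23], [-1.37, 1.46], [0, 2.46], [-1.36, 4.5], [0.23, 2], [-2.94, 2.94]. Speed limits (rad/s): [2.57, 2.57, 3.14, 3.14, 3.14, 3.14, 3.14].

### API

Orientations are given as [roll, pitch, yaw] about the fixed x, y, z axes, in that order (R = Rz(yaw) Ry(pitch) Rx(roll)).
In Python, from rig import bot gives the robot as it stands. Calls block until the motion is done:
- bot.goto(position, orientation): joint-space move of the TCP to a pose.
- bot.movel(position, rot=None, vel=0.15, stop_force=None): straight line of the TCP; rot=None keeps the orientation; vel is the mean speed in m/s. With stop_force (N) it stops when the force on the tool has changed by that much, and returns True; else False.
- bot.movej(angles): joint-space move.
- bot.gripper_to(opening): opening from 0.0 (shut) to 1.0 (fully open); the grip force is fixed at half the most; returns when the fingers have stopped.
- bot.wait(seconds).
- bot.ik(position, orientation): joint angles nearest the present ones, or None.
- bot.read_state(): the state.
- bot.snapshot(name): name is "scene" or "top" or "wrist"; returns a dict with "frame" (420x560x3 uint8, red, green, blue), "z_map" (420x560 float32, m along the optical axis (not along the pixel's ray), 0 where there is no reading), "camera_matrix" (3x3 intrinsics, pixels), "rvec" (rotation vector, rad) and "tvec" (3), from world to camera coordinates, as OpenCV has them; the wrist camera has in their place "tool_from_camera" (4x4, takes a point from camera to tool coordinates, whose origin is the TCP and whose axes are the flange's). Camera axes: x right, y down, z forward; pixel columns grow to the right and rows downward; lengths in m; the calibration is good to about 2 mm. A picture is of the moment at which its call begins: read the wrist's pose just before it.
A pose or a line that the arm cannot do raises bot.MotionError and nothing moves.
- bot.finish_job(): hands the job in, once; it reports no verdict.
The state is a dict: "t": time; "joint_pos": joint angles; "joint_velocities": joint speeds; "tau": joint torques, N m; "eef_pos": TCP position; "tool_rot": TCP orientation; "wrist_force": force on the tool from outside, world axes, zero at the start; "wrist_torque": the same for the moment, N m; "gripper_width": opening from 0.0 (shut) to 1.0 (fully open).
Only numpy, scipy, OpenCV 4.12 (cv2) and the standard library are available. Lean on these libraries where they do the work, as an engineer would, in place of code of your own. Each camera call takes 0.05 s, during which the arm holds its last target. There are 200 camera calls.

### The job

Lift the blue spring-loaded centre punch out of its wooden stand and set its point inside the ring marked on the sloping brass plate, square to the plate and pressed lightly, so that the sprung nose is about half way in. Finish while holding it there, still in the gripper, ready to be driven. Never press the nose all the way in, and leave the dark plate, the tins, the bobbin and the awl alone.

Things in the scene. Friction and masses are not known exactly. Their poses are not given: they have to be found in the camera images.
- punch: centre punch, 0.155 kg, upright in the stand, point down. Origin on its axis at the underside of its steel collar (32 mm across, 6 thick) that rests on the stand; z along the axis, point to cap. Round blue handle 20 mm across from 6 to 75 mm above the origin (grip here), cap to 82; barrel 16 mm across to 55 mm below the origin, then the sprung nose, 9 mm across, its point 80 mm below when out
- punch_nose (a joint): how far the sprung nose is pushed into the punch, in m: 0 out, 0.014 all the way in, half way 0.007; the spring takes 1 N to start and 0.5 N per mm more (4.5 N half way, 8 N all the way)
- punch_tip (a point): the point of the punch's nose: a ball end of 2 mm radius, 80 mm from the punch's origin towards its -z while the nose is out
- stand: fixed wooden block 60 x 110 mm (68 x 118 at its foot) and 90 mm high, long along its y; origin at the centre of its underside, z up. The punch hangs by its collar in the 19 mm bore in the middle of the top (a smaller empty bore on either side); the punch must rise 80 mm to be clear of it
- brass_jig: light grey metal holder 85 x 85 mm fixed to the bench, origin at the centre of its underside, z up; it carries the brass plate on a board that leans 20 degrees, low edge towards its own -x (roughly towards the robot), so the plate's outward normal is (-0.342, 0, 0.940) in the holder's axes; highest point 64 mm
- brass_plate: brass-yellow plate 64 x 60 x 4 mm screwed to the sloping board of its holder; origin at the centre of its underside, z the outward normal of its upper face (4 mm above the origin), x up the slope, y across; four screw heads up to 8.5 mm above the origin plane stand along its y edges, their centres 26 mm or more from the ring's centre
- brass_mark (a point): centre of the ring marked on the brass plate's upper face (black ring 10 mm inside and 13 mm outside, red dot in the middle); 10 mm up the slope and 10 mm towards the plate's -y from its centre
- dark_jig: light grey metal holder 85 x 85 mm fixed to the bench, origin at the centre of its underside, z up; it carries the dark steel plate on a board that leans 20 degrees, low edge towards its own -x (roughly towards the robot), so the plate's outward normal is (-0.342, 0, 0.940) in the holder's axes; highest point 64 mm
- dark_plate: dark grey steel plate 64 x 60 x 4 mm screwed to the sloping board of its holder; origin at the centre of its underside, z the outward normal of its upper face (4 mm above the origin), x up the slope, y across; four screw heads up to 8.5 mm above the origin plane stand along its y edges, their centres 26 mm or more from the ring's centre
- dark_mark (a point): centre of the ring marked on the dark plate's upper face (white ring 10 mm inside and 13 mm outside, red dot in the middle); 10 mm up the slope and 10 mm towards the plate's -y from its centre
- rivet_tin: round dark green tin 70 mm across, 31 mm high, bystander; origin at the centre of its underside
- bobbin_0: steel bobbin with orange thread, 22 mm across, 11 mm high, bystander; origin at the centre of its underside
- awl: awl with a brown wooden handle, 135 x 24 x 24 mm, lying on the bench, bystander; origin under its middle, y along it towards the handle
- eyelet_tin: round red tin 60 mm across, 27 mm high, bystander; origin at the centre of its underside
Mind the look-alikes: they are no part of the job. There is more than one size of the punch; the one meant has the size given above.

How it is judged:
By the outcome, as a careful person would: the job done as asked, in the order asked, and still so for the second after the job is handed in, while the arm keeps its last pose, push and grip.
It also fails if it takes over 35 s, if anything falls off the work surface, if the arm or the gripper's body presses on something with over 40 N, if the wrist force passes 120 N, or if a joint passes its speed limit or range.

## Working session

There is one attempt and no reset: what is moved stays moved. The work goes in short steps, each a Python script; the robot and the scene stay as the last script left them, time stands still between calls to the robot, and variables do not carry over. Pictures are saved under pics/ and viewed, about 8 in all and at most 12, crops included, and the job is handed in when it is done.

```bash
mkdir -p pics; ls; cat > h.py <<'E'
import numpy as np, cv2
from rig import bot
from scipy.spatial.transform import Rotation as R
def cam(s):
    st=bot.read_state(); d=bot.snapshot(s)
    if s=="wrist":
        T=np.eye(4);T[:3,:3]=R.from_euler('xyz',st["tool_rot"]).as_matrix();T[:3,3]=st["eef_pos"]
        d["W"]=T@np.array(d["tool_from_camera"])
    else:
        r=cv2.Rodrigues(np.array(d["rvec"],float))[0];T=np.eye(4);T[:3,:3]=r.T;T[:3,3]=-r.T@np.array(d["tvec"]).ravel();d["W"]=T
    return d
def ray(d,u,v):
    K=np.array(d["camera_matrix"]);q=np.array([(u-K[0,2])/K[0,0],(v-K[1,2])/K[1,1],1.])
    return d["W"][:3,3],d["W"][:3,:3]@q
def onz(d,u,v,z):
    o,q=ray(d,u,v);return o+q*(z-o[2])/q[2]
def cloud(d):
    K=np.array(d["camera_matrix"]);h,w=d["z_map"].shape;v,u=np.mgrid[:h,:w];z=d["z_map"]
    c=np.stack([(u-K[0,2])/K[0,0]*z,(v-K[1,2])/K[1,1]*z,z],-1)
    return c@d["W"][:3,:3].T+d["W"][:3,3]
def save(d,n): cv2.imwrite("pics/"+n,d["frame"][:,:,::-1])
E
python3 - <<'E'
from h import *
import pickle
for s in("scene","top"):
    d=cam(s);save(d,s+"0.png");pickle.dump(d,open(s+"0.pkl","wb"));print(s,d["W"].round(3).tolist(),(d["z_map"]>0).mean())
print(bot.read_state())
E
```

```text
pics
scene [[-0.809, -0.338, 0.481, 0.014], [-0.588, 0.436, -0.681, 0.772], [0.02, -0.834, -0.552, 0.68], [0.0, 0.0, 0.0, 1.0]] 0.9960204081632653
top [[-0.027, -0.996, 0.083, 0.455], [-1.0, 0.027, -0.0, 0.062], [-0.002, -0.083, -0.997, 1.165], [0.0, 0.0, 0.0, 1.0]] 0.9959608843537415
{'t': 0.1, 'joint_pos': array([ 1.22294966,  0.39910972,  0.04503376,  1.53773313, -0.01871505,
        1.20694046, -0.05065533]), 'joint_velocities': array([-8.30010300e-04, -2.46133258e-03, -2.22765965e-04, -3.26938587e-03,
       -1.87777974e-03,  5.57291246e-04, -4.46852131e-05]), 'tau': array([ 3.85542487e-03, -4.76263011e+01,  1.37034550e+00, -2.54950780e+01,
        1.20371167e-02,  5.07006043e-03, -3.41138207e-05]), 'eef_pos': array([ 0.16006876, -0.62970776,  0.4037817 ]), 'tool_rot': array([-3.13982680e+00,  1.06702315e-04,  2.49000818e-01]), 'wrist_force': array([ 0.35575585, -0.15130746, -0.17256525]), 'wrist_torque': array([-0.01805094, -0.01524381, -0.05250467]), 'gripper_width': 1.0011048465241237}
```

View pics/top0.png

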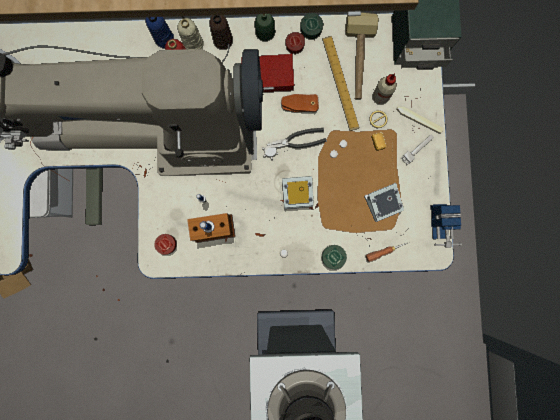

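View pics/scene0.png

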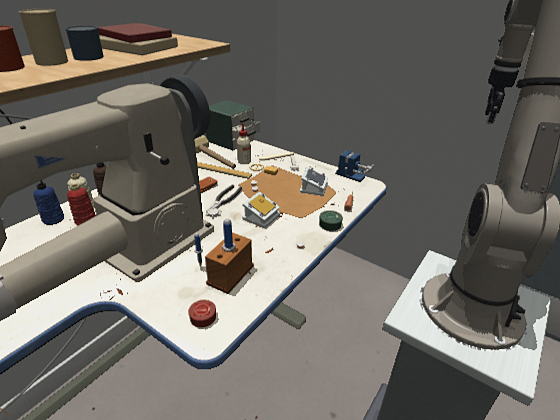

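The top view shows the stand at about (210,227) with the blue punch in it, a smaller blue look-alike at (200,198), the brass plate at (298,192) and the dark plate at (384,202). The scene view agrees: the tall punch is in the stand at (228,235), and the sewing machine stands behind it. Next I'll measure from the depth maps and colour masks.

```bash
python3 - <<'E'
from h import *
import pickle
for s in("top","scene"):
    d=pickle.load(open(s+"0.pkl","rb"));c=cloud(d);f=cv2.cvtColor(d["frame"],cv2.COLOR_RGB2HSV)
    H,S,V=[f[...,i].astype(int) for i in range(3)]
    Z=c[...,2]
    print(s,"bench z",np.median(Z[(abs(c[...,0]-.6)<.05)&(abs(c[...,1]-.1)<.05)]))
    def rep(n,m):
        k,l,st,ce=cv2.connectedComponentsWithStats(m.astype(np.uint8))
        for i in range(1,k):
            if st[i,4]>12:
                p=c[l==i];print(n,st[i],ce[i].round(1),"med",np.median(p,0).round(4),"min",p.min(0).round(3),"max",p.max(0).round(3))
    roi=(c[...,0]>.35)&(c[...,0]<.9)&(abs(c[...,1])<.5)&(Z>-.02)&(Z<.25)
    rep("blue",roi&(H>98)&(H<125)&(S>110)&(V>40))
    rep("wood",roi&(H>5)&(H<16)&(S>140)&(Z>.07))
    rep("brass",roi&(H>20)&(H<32)&(S>140)&(Z>.02))
    # stand top rect
    m=roi&(abs(Z-.09)<.006)
    rep("z90",m)
    if s=="top":
        k,l,st,ce=cv2.connectedComponentsWithStats(m.astype(np.uint8))
        for i in range(1,k):
            if st[i,4]>300:
                p=c[l==i][:,:2].astype(np.float32);print("rect",cv2.minAreaRect(p))
        m=(roi&(H>20)&(H<32)&(S>140)&(Z>.02)&(c[...,0]<.65)).astype(np.uint8)
        p=c[m>0];print("brassrect",cv2.minAreaRect(p[:,:2].astype(np.float32)));q=p-p.mean(0);print("normal",np.linalg.svd(q)[2][2] if len(q)<5000 else 0,p.mean(0))
    # crop enlarge
    if s=="top":
        cr=d["frame"][160:270,140:340]; cv2.imwrite("pics/crop_top.png",cv2.resize(cr,None,fx=4,fy=4,interpolation=cv2.INTER_CUBIC)[:,:,::-1])
    # machine obstacles: heights in grid
    if s=="top":
        for y in np.arange(.5,-.21,-.05):
            print("y%.2f"%y,[round(float(np.max(Z[(abs(c[...,0]-x)<.025)&(abs(c[...,1]-y)<.025)],initial=-9)),2) for x in np.arange(.4,.95,.05)])
E
```

```text
top bench z -6.059252819823335e-05
blue [433 205  27   9 153] [448.4 208.6] med [ 0.5535 -0.4065  0.0846] min [ 0.542 -0.434  0.009] max [ 0.573 -0.38   0.09 ]
blue [440 218  21  20 228] [449.5 224.5] med [ 0.5119 -0.411   0.083 ] min [ 0.478 -0.463  0.007] max [ 0.529 -0.383  0.089]
blue [433 227   4  12  40] [434.2 232.7] med [ 0.4904 -0.3885  0.0118] min [ 0.476 -0.394  0.009] max [ 0.508 -0.384  0.015]
wood [188 214  43  26 684] [209.1 226.9] med [0.5198 0.25   0.0899] min [0.489 0.199 0.07 ] max [0.556 0.313 0.096]
brass [288 181  21  23 421] [297.7 192. ] med [0.6166 0.0075 0.0505] min [ 0.587 -0.021  0.035] max [0.646 0.036 0.065]
z90 [379  87  17   8  60] [386.3  90.9] med [ 0.8888 -0.2457  0.0906] min [ 0.883 -0.273  0.084] max [ 0.9   -0.229  0.096]
z90 [247 140   5   9  13] [250.1 144.9] med [0.743  0.1358 0.089 ] min [0.739 0.135 0.086] max [0.76  0.147 0.094]
z90 [223 145  22  15  37] [236.1 154.5] med [0.7124 0.1719 0.0909] min [0.71  0.155 0.085] max [0.745 0.213 0.096]
z90 [165 159  52   4  63] [191.9 160.6] med [0.7057 0.3002 0.0899] min [0.704 0.233 0.084] max [0.71
[... 4033 characters left out ...]
95  25  20 239] [261.9 204.4] med [0.6128 0.008  0.0505] min [ 0.585 -0.023  0.036] max [0.643 0.037 0.062]
z90 [241 140   9   6  27] [245.7 142.4] med [ 0.8883 -0.2462  0.0889] min [ 0.88  -0.265  0.084] max [ 0.899 -0.231  0.096]
z90 [340 150  20   9  91] [349.5 154.1] med [ 0.5373 -0.4069  0.086 ] min [ 0.507 -0.437  0.084] max [ 0.562 -0.38   0.089]
z90 [ 81 203 119  62 502] [140.1 236.2] med [0.712  0.3666 0.0903] min [0.702 0.164 0.084] max [0.751 0.5   0.096]
z90 [205 232  46  35 686] [227.6 250.2] med [0.5141 0.2714 0.0907] min [0.485 0.198 0.084] max [0.555 0.314 0.096]
z90 [195 239   5   4  20] [197.  240.5] med [0.6006 0.2839 0.0901] min [0.599 0.278 0.084] max [0.606 0.287 0.096]
```

View pics/crop_top.png

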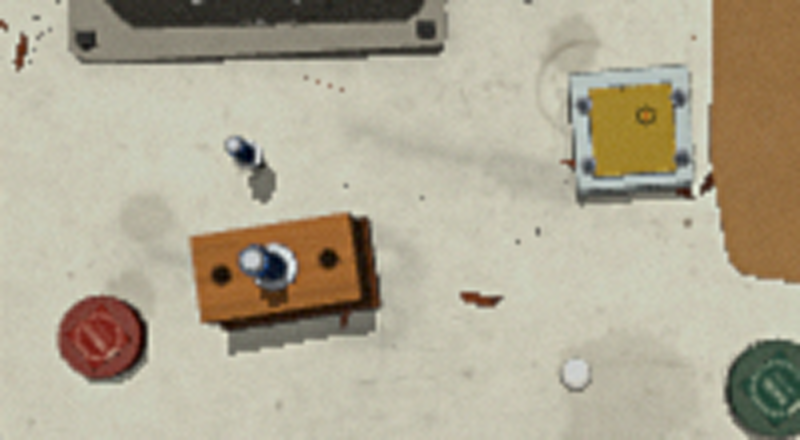

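```bash
cat >> h.py <<'E'
def rot(n,yaw):
    "tool z = -n, tool x near heading yaw"
    z=-np.array(n,float)/np.linalg.norm(n);x=np.array([np.cos(yaw),np.sin(yaw),0]);x-=z*(x@z);x/=np.linalg.norm(x)
    return R.from_matrix(np.stack([x,np.cross(z,x),z],1)).as_euler('xyz')
def nvec(yaw):return np.array([-.34202*np.cos(yaw),-.34202*np.sin(yaw),.93969])
E
python3 - <<'E'
from h import *
d=cam("wrist");print(d["tool_from_camera"].round(3).tolist(),np.array(d["camera_matrix"]).round(1).tolist())
m=np.array([.625,0.,.057]);st=np.array([.5228,.2572,.137])
for yaw in (-1.57,-.8,0,.12,.8,1.57):
    for nm,p,n in(("view",m+nvec(.12)*.33,nvec(.12)),("press",m+nvec(.12)*.275,nvec(.12)),("st",st+[0,0,.155],[0,0,1]),("lift",st+[0,0,.255],[0,0,1])):
        q=bot.ik(p,rot(n,yaw));print(yaw,nm,None if q is None else np.round(q,2))
yaw=.12;n=nvec(yaw)
bot.goto(m+n*.33+[0.0,0,0],rot(n,yaw))
d=cam("wrist");save(d,"w1.png");import pickle;pickle.dump(d,open("w1.pkl","wb"));print(bot.read_state()["t"],bot.read_state()["wrist_force"])
E
```

```text
[[-0.001, -0.949, -0.316, 0.081], [1.0, -0.0, -0.001, 0.001], [0.001, -0.316, 0.949, 0.031], [0.0, 0.0, 0.0, 1.0]] [[320.4, 0.0, 281.7], [0.0, 320.4, 205.8], [0.0, 0.0, 1.0]]
-1.57 view [-1.16  0.28  1.29  2.05 -0.53  0.72 -2.7 ]
-1.57 press [-1.05  0.5   1.28  2.07 -0.89  0.74 -2.4 ]
-1.57 st [ 0.3   0.65 -1.16  1.8   0.66  1.14  2.07]
-1.57 lift [ 0.32  0.5  -1.15  1.7   0.48  1.26  2.2 ]
-0.8 view [ 0.46  0.12 -0.55  2.02  0.08  0.67 -2.53]
-0.8 press [ 0.3   0.21 -0.39  2.04  0.13  0.56 -2.57]
-0.8 st [-1.17  0.53  0.86  1.84 -0.48  0.99 -2.48]
-0.8 lift [-1.31  0.48  1.06  1.74 -0.45  1.19 -2.49]
0 view [ 0.59  0.14 -0.69  2.02  0.12  0.67 -1.74]
0 press [ 0.49  0.24 -0.62  2.04  0.23  0.57 -1.84]
0 st [ 0.24  0.59 -1.05  1.8   0.58  1.09 -2.58]
0 lift [ 0.35  0.53 -1.21  1.7   0.52  1.28 -2.54]
0.12 view [ 0.61  0.14 -0.71  2.02  0.12  0.67 -1.62]
0.12 press [ 0.52  0.24 -0.64  2.04  0.25  0.57 -1.73]
0.12 st [ 0.22  0.58 -1.02  1.8   0.55  1.08 -2.44]
0.12 lift [ 0.31  0.5  -1.14  1.7   0.47  1.26 -2.39]
0.8 view [ 0.65  0.14 -0.76  2.02  0.14  0.67 -0.92]
0.8 press [ 0.59  0.26 -0.73  2.04  0.3   0.58 -1.06]
0.8 st [ 0.16  0.53 -0.91  1.8   0.48  1.05 -1.71]
0.8 lift [ 0.18  0.41 -0.92  1.7   0.35  1.21 -1.6 ]
1.57 view [ 0.66  0.15 -0.77  2.02  0.14  0.67 -0.17]
1.57 press [ 0.63  0.27 -0.78  2.03  0.33  0.59 -0.33]
1.57 st [ 0.13  0.52 -0.87  1.8   0.45  1.04 -0.92]
1.57 lift [ 0.28  0.47 -1.08  1.7   0.43  1.24 -0.9 ]
2.825 [ 0.30662413 -0.09647226  0.05350241]
```

View pics/w1.png

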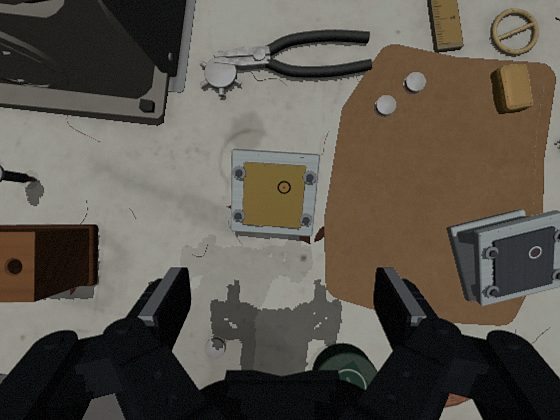

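The wrist view shows the brass plate square on, centred near (275,196), with the ring at (284,187). I'll measure its pose from this view.

```bash
python3 - <<'E'
from h import *
import pickle
d=pickle.load(open("w1.pkl","rb"));c=cloud(d);f=cv2.cvtColor(d["frame"],cv2.COLOR_RGB2HSV)
m=cv2.inRange(f,(20,120,60),(34,255,255));m[:,:225]=0;m[:,325:]=0;m[:140]=0;m[250:]=0
p=c[m>0];ce=p.mean(0);n=np.linalg.svd(p-ce,full_matrices=False)[2][2];n*=np.sign(n[2])
print("plate",len(p),ce.round(4),"normal",n.round(4),"yaw",np.arctan2(-n[1],-n[0]),"tilt",np.degrees(np.arccos(n[2])))
cn=max(cv2.findContours(m,0,1)[0],key=cv2.contourArea);r=cv2.minAreaRect(cn);print("rect",r)
h=cv2.convexHull(cn); hm=np.zeros_like(m);cv2.fillConvexPoly(hm,h,255);hm=cv2.erode(hm,np.ones((7,7)))
g=(hm>0)&(f[...,2]<90); vv,uu=np.nonzero(g&(np.hypot(*(np.indices(m.shape)-np.array([187,284])[:,None,None]))<10));print("ring px",uu.mean(),vv.mean(),len(uu))
def onp(u,v):
    o,q=ray(d,u,v);return o+q*((ce-o)@n)/(q@n)
print("ring",onp(uu.mean(),vv.mean()).round(4))
B=[onp(*b) for b in cv2.boxPoints(r)];print(np.round(B,4).tolist(),"ctr",np.mean(B,0))
for i in range(4):
    e=B[(i+1)%4]-B[i];print("edge",np.linalg.norm(e).round(4),np.degrees(np.arctan2(e[1],e[0])).round(1))
# model ring from centre
C=np.mean(B,0)
for yaw in (np.arctan2(-n[1],-n[0]),):
    x=np.array([np.cos(yaw)*.9397,np.sin(yaw)*.9397,.342]);y=np.array([-np.sin(yaw),np.cos(yaw),0]);print("pred ring",C+.01*x-.01*y)
# top view
d=pickle.load(open("top0.pkl","rb"));print("top ring",onp(301.4,188.9))
E
```

```text
plate 3555 [0.6176 0.0062 0.0518] normal [-0.8607  0.1585  0.4838] yaw -0.18208953032906042 tilt 61.06376628839074
rect ((272.76849365234375, 194.7042999267578), (61.3802375793457, 61.4426155090332), 3.5763344764709473)
ring px 283.71014492753625 186.8840579710145 69
ring [ 0.6252 -0.0034  0.0683]
[[0.5828, 0.0442, -0.0226], [0.6413, 0.0338, 0.0849], [0.6415, -0.0192, 0.1025], [0.588, -0.0279, 0.0102]] ctr [0.6133903  0.00771926 0.04375897]
edge 0.1228 -10.1
edge 0.0558 -89.9
edge 0.107 -170.8
edge 0.0793 94.1
pred ring [ 0.6208211  -0.00381707  0.04717897]
top ring [ 0.6230994  -0.00186899  0.06417095]
```

```bash
cat > plate.py <<'E'
from h import *
def plate(d,x0,x1,y0,y1,pr=True):
    c=cloud(d);f=cv2.cvtColor(d["frame"],cv2.COLOR_RGB2HSV)
    m=cv2.inRange(f,(20,120,60),(34,255,255));k=np.zeros_like(m);k[y0:y1,x0:x1]=m[y0:y1,x0:x1];m=k
    cn=max(cv2.findContours(m,0,1)[0],key=cv2.contourArea)
    hm=np.zeros_like(m);cv2.fillConvexPoly(hm,cv2.convexHull(cn),255);er=cv2.erode(hm,np.ones((9,9)))
    p=c[er>0];p=p[(abs(p[:,2]-np.median(p[:,2]))<.015)&np.isfinite(p).all(1)]
    A=np.c_[p[:,:2],np.ones(len(p))]
    for _ in range(4):
        s=np.linalg.lstsq(A,p[:,2],rcond=None)[0];r=abs(A@s-p[:,2]);k=r<max(.002,2*np.median(r));A,p=A[k],p[k]
    n=np.array([-s[0],-s[1],1]);n/=np.linalg.norm(n)
    ce=p.mean(0);g=(er>0)&(f[...,2]<90)
    vv,uu=np.nonzero(g)
    onp=lambda u,v:(lambda o,q:o+q*((ce-o)@n)/(q@n))(*ray(d,u,v))
    P=np.array([onp(*q[0]) for q in cn]); yaw=np.arctan2(-n[1],-n[0])
    x=np.array([np.cos(yaw)*.94,np.sin(yaw)*.94,.342]);y=np.array([-np.sin(yaw),np.cos(yaw),0])
    print("n",n.round(4),"yaw",round(yaw,3),"tilt",np.degrees(np.arccos(n[2])).round(2),"resid",r.std().round(5),"ce",ce.round(4))
    print("ring px",(uu.min()+uu.max())/2,(vv.min()+vv.max())/2,uu.mean(),vv.mean(),len(uu),np.ptp(uu),np.ptp(vv),"->",onp(uu.mean(),vv.mean()).round(4))
    print("plate rect",cv2.minAreaRect((P-ce)@np.c_[x,y]@np.eye(2)if 0 else np.float32((P-ce)@np.c_[x,y])))
    return onp(uu.mean(),vv.mean()),n
E
python3 - <<'E'
from plate import *
import pickle
plate(pickle.load(open("w1.pkl","rb")),225,325,140,250)
plate(pickle.load(open("top0.pkl","rb")),280,320,170,215)
plate(pickle.load(open("scene0.pkl","rb")),240,285,190,220)
E
```

```text
n [-0.3412 -0.0188  0.9398] yaw 0.055 tilt 19.98 resid 0.00043 ce [0.6178 0.0063 0.0507]
ring px 283.5 187.0 283.71014492753625 186.8840579710145 69 13 12 -> [ 0.6264 -0.0033  0.0536]
plate rect ((-0.0010630786418914795, -0.00013374723494052887), (0.058912500739097595, 0.06316190958023071), 89.96345520019531)
n [-0.3056  0.0318  0.9516] yaw -0.104 tilt 17.89 resid 0.00067 ce [0.6161 0.0074 0.0505]
ring px 300.0 190.0 300.0 190.0 1 0 0 -> [0.6218 0.0015 0.0525]
plate rect ((0.00021653249859809875, 0.0007869303226470947), (0.06215015798807144, 0.058907121419906616), 8.902482986450195)
n [-0.352  -0.1116  0.9293] yaw 0.307 tilt 21.67 resid 0.00054 ce [0.6122 0.0095 0.0503]Traceback (most recent call last):
  File "<stdin>", line 5, in <module>
  File "plate.py", line 18, in plate
    print("ring px",(uu.min()+uu.max())/2,(vv.min()+vv.max())/2,uu.mean(),vv.mean(),len(uu),np.ptp(uu),np.ptp(vv),"->",onp(uu.mean(),vv.mean()).round(4))
                     ~~~~~~^^
    return umr_minimum(a, axis, None, out, keepdims, initial, where)
ValueError: zero-size array to reduction operation minimum which has no identity
```

```bash
python3 - <<'E'
from h import *
import pickle
bot.goto([.5228,.2572,.40],rot([0,0,1],.8));print(bot.read_state()["joint_pos"].round(2),bot.read_state()["t"])
d=cam("wrist");save(d,"w2.png");pickle.dump(d,open("w2.pkl","wb"))
c=cloud(d);f=cv2.cvtColor(d["frame"],cv2.COLOR_RGB2HSV)
m=cv2.inRange(f,(98,110,30),(125,255,255))
k,l,st,ce=cv2.connectedComponentsWithStats(m)
for i in range(1,k):
    if st[i,4]>60: print(st[i],ce[i],np.median(c[l==i],0))
m=(abs(c[...,2]-.09)<.004)&(np.hypot(c[...,0]-.5228,c[...,1]-.2572)<.08)
print(cv2.minAreaRect(c[m][:,:2].astype(np.float32)))
m=(abs(c[...,2]-.172)<.003)&(np.hypot(c[...,0]-.5228,c[...,1]-.2572)<.03)
print("cap",m.sum(),cv2.minEnclosingCircle(c[m][:,:2].astype(np.float32)))
m=(abs(c[...,2]-.096)<.002)&(np.hypot(c[...,0]-.5228,c[...,1]-.2572)<.03)
print("collar",m.sum(),cv2.minEnclosingCircle(c[m][:,:2].astype(np.float32)) if m.sum() else 0)
E
```

```text
[ 0.2   0.41 -0.94  1.69  0.35  1.22 -1.6 ] 3.875
[99  0 38 50 67] [117.56716418  24.26865672] [ 0.51128742  0.48220695 -0.00201601]
[267 186  28  41 473] [281.18816068 203.28964059] [0.5304228  0.26219785 0.1471005 ]
((0.547188937664032, 0.2586976885795593), (0.10884521901607513, 0.1103203147649765), 7.066802024841309)
cap 404 ((0.523668110370636, 0.2560422420501709), 0.00856280978769064)
collar 406 ((0.5232613682746887, 0.2559971809387207), 0.0158991701900959)
```

View pics/w2.png

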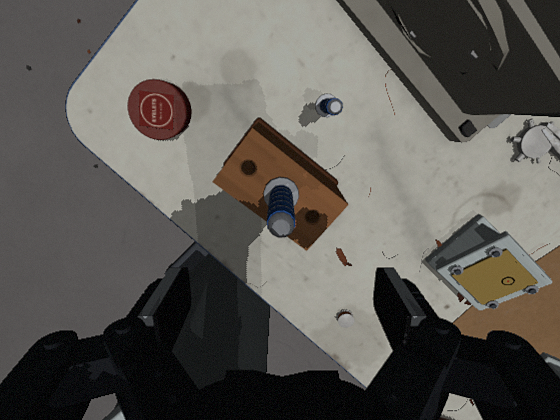

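The wrist view shows the punch upright in the stand, cap at (281,227). Cap and collar both put its axis at (0.5235, 0.256). Next: grasp, lift and look.

```bash
python3 - <<'E'
from h import *
import pickle
bot.movel([.5235,.256,.292],vel=.12)
f0=bot.read_state()["wrist_force"]
bot.gripper_to(0.0);s=bot.read_state();print(s["gripper_width"],s["eef_pos"],s["wrist_force"]-f0,s["wrist_torque"])
bot.movel([.5235,.256,.405],vel=.08)
bot.wait(.2)
s=bot.read_state();print(s["t"],s["gripper_width"],s["eef_pos"],s["wrist_force"]-f0)
d=cam("wrist");save(d,"w3.png");pickle.dump(d,open("w3.pkl","wb"))
d=cam("scene");pickle.dump(d,open("s3.pkl","wb"));cv2.imwrite("pics/s3.png",cv2.resize(d["frame"][120:300,150:350],None,fx=3,fy=3)[:,:,::-1])
E
```

```text
0.22266982266820487 [0.52354558 0.25618364 0.29229832] [-0.46919384 -1.54269872  2.10123785] [-0.03167995  0.01669776  0.05296564]
7.3667 0.2159339321646899 [0.52348401 0.25591529 0.4046855 ] [-0.15481719 -0.49558222 -2.73592299]
```

View pics/w3.png

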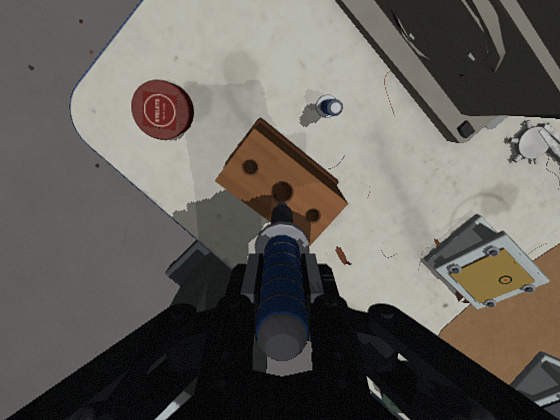

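View pics/s3.png

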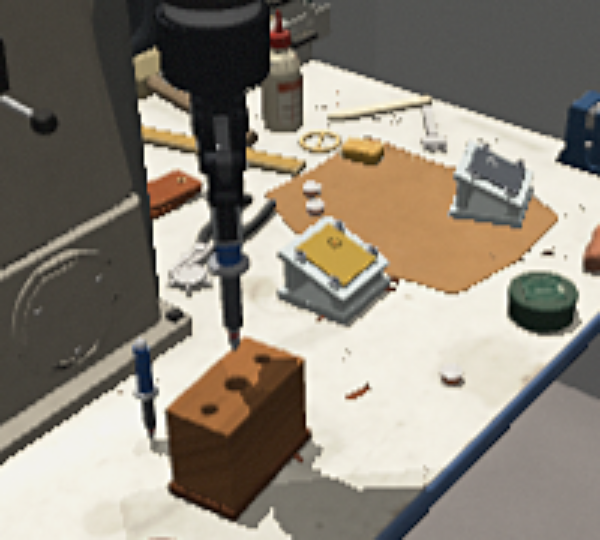

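The punch is lifted clear of the stand: in the scene crop its tip is at (235,347), about 30 mm above the bore. The look-alike and the tins have not moved. Next I'll measure how the punch sits in the tool frame.

```bash
cat >> h.py <<'E'
def inhand(d):
    c=cloud(d);Ti=np.linalg.inv(d["W"]@np.linalg.inv(d["tool_from_camera"]));t=c@Ti[:3,:3].T+Ti[:3,3]
    near=np.hypot(t[...,0],t[...,1])<.022
    f=cv2.cvtColor(d["frame"],cv2.COLOR_RGB2HSV)
    k=near&(t[...,2]>.05)&(t[...,2]<.26)
    hc=t[k&(t[...,2]<.14)];print("cap n",len(hc),"z pct",np.percentile(hc[:,2],[1,5,25,50]).round(4))
    p=hc[abs(hc[:,2]-np.percentile(hc[:,2],5))<.002];print("cap circ",cv2.minEnclosingCircle(p[:,:2].astype(np.float32)))
    for a in np.arange(.175,.275,.005):
        p=t[k&(abs(t[...,2]-a)<.0025)]
        if len(p)>4: print(round(a,3),len(p),"x",p[:,0].min().round(4),p[:,0].max().round(4),"y",p[:,1].min().round(4),p[:,1].max().round(4))
E
python3 - <<'E'
from h import *
import pickle
d=pickle.load(open("w3.pkl","rb"));inhand(d)
d=pickle.load(open("s3.pkl","rb"))
for P in([.5235,.256,.1224],[.5235,.256,.2024],[.5235,.256,.1474]): print(cv2.projectPoints(np.float64([P]),np.array(d["rvec"],float),np.array(d["tvec"],float),np.array(d["camera_matrix"]),None)[0])
c=cloud(d);f=cv2.cvtColor(d["frame"],cv2.COLOR_RGB2HSV)
a=f[195:245,215:242]
for v in range(200,242,3):
    w=[(u,round(float(c[v,u,2]),3)) for u in range(215,245) if np.hypot(c[v,u,0]-.52,c[v,u,1]-.26)<.025 and c[v,u,2]>.1]
    print(v,w[0] if w else 0,w[-1] if w else 0)
E
```

```text
cap n 13211 z pct [0.08   0.0845 0.0907 0.1003]
cap circ ((0.015730954706668854, -0.00010036537423729897), 0.015194565989077091)
0.175 165 x 0.0026 0.0099 y -0.009 0.0096
0.18 153 x 0.0017 0.0097 y -0.0095 0.0097
0.185 153 x -0.0008 0.0098 y -0.0097 0.0101
0.19 119 x 0.0021 0.0099 y -0.0095 0.0092
0.195 798 x -0.0033 0.0155 y -0.015 0.0154
0.2 194 x -0.0028 0.0158 y -0.0157 0.0153
0.225 44 x 0.0046 0.0078 y -0.0061 0.0057
0.23 53 x 0.0017 0.0075 y -0.0076 0.0071
0.235 51 x 0.0024 0.0077 y -0.0071 0.0073
0.24 54 x 0.0023 0.0076 y -0.0072 0.0074
0.245 50 x 0.0019 0.0076 y -0.0074 0.0076
0.25 42 x 0.0018 0.0076 y -0.0075 0.007
0.255 34 x 0.0014 0.0075 y -0.0077 0.0071
[[[227.27482793 236.46924767]]]
[[[225.40965377 208.3868214 ]]]
[[[226.71181511 227.99241678]]]
200 (221, 0.237) (230, 0.233)
203 (222, 0.22) (230, 0.217)
206 (219, 0.207) (232, 0.21)
209 (220, 0.208) (232, 0.207)
212 (223, 0.195) (229, 0.195)
215 (223, 0.185) (229, 0.186)
218 (224, 0.18) (229, 0.179)
221 (224, 0.171) (230, 0.168)
224 (224, 0.162) (230, 0.161)
227 (224, 0.153) (230, 0.152)
230 (226, 0.144) (229, 0.142)
233 (226, 0.136) (229, 0.135)
236 (227, 0.124) (228, 0.124)
239 0 0
```

The axis is centred in the tool to within 0.3 mm and straight, with the collar underside at tool z of about 0.202, so the tip is at 0.282. Moving over the ring.

```bash
cat >> h.py <<'E'
mark=np.array([.6264,-.0033,.0536]);N=np.array([-.3412,-.0188,.9398]);N/=np.linalg.norm(N)
YAW=.8;L=.282
E
python3 - <<'E'
from h import *
import pickle
r=rot(N,YAW)
print(bot.ik(mark+N*(L+.07),r),bot.ik(mark+N*(L-.007),r))
bot.goto(mark+N*(L+.07),r)
bot.movel(mark+N*(L+.008),vel=.08);bot.wait(.4)
s=bot.read_state();print(s["t"],s["gripper_width"],s["eef_pos"]-(mark+N*(L+.008)),s["tool_rot"]-r,s["wrist_force"],s["wrist_force"]@N)
d=cam("wrist");pickle.dump(d,open("w4.pkl","wb"))
cv2.imwrite("pics/w4.png",cv2.resize(d["frame"][120:300,190:390],None,fx=4,fy=4)[:,:,::-1][:600])
e=cam("scene");pickle.dump(e,open("s4.pkl","wb"))
cv2.imwrite("pics/s4.png",cv2.resize(e["frame"][150:230,220:310],None,fx=7,fy=7)[:,:,::-1])
for dd in(d,e):
    W=np.linalg.inv(dd["W"])
    for P in(mark+N*.008,mark):
        q=W[:3,:3]@P+W[:3,3];q=np.array(dd["camera_matrix"])@q;print(q[:2]/q[2])
E
```

```text
[ 0.82117275  0.12907591 -0.94698423  2.00816364  0.1852769   0.71567768
 -0.96224005] [ 0.71827733  0.30216793 -0.90625776  2.03444066  0.46489853  0.60972413
 -1.20619507]
9.825 0.21925865154325253 [-1.34370715e-05 -1.12230388e-04  2.03874695e-04] [-4.25740116e-04 -4.41867695e-05 -1.78707420e-04] [ 0.46839232 -0.1434252  -1.61180971] -1.671902078847982
[281.18422844 202.43201486]
[281.20212393 199.54666171]
[261.49062406 198.66454906]
[260.76621319 200.47178439]
```

View pics/w4.png

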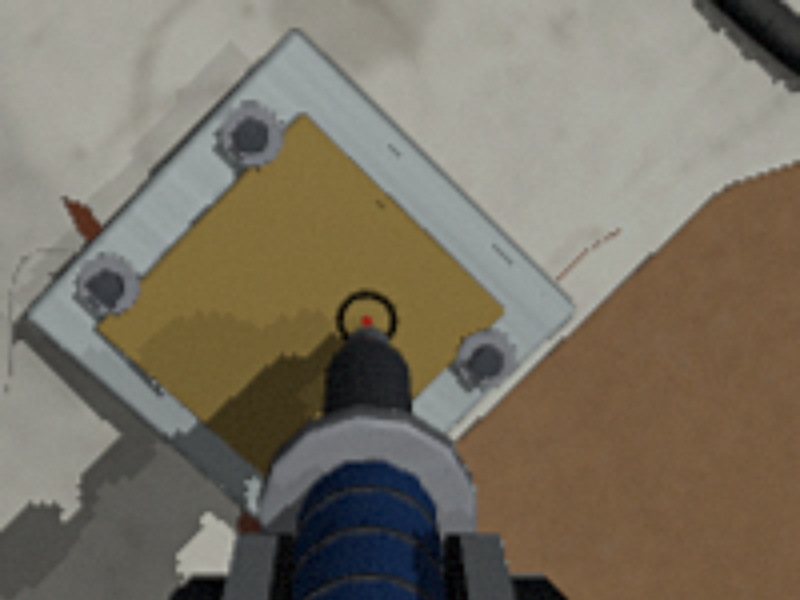

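View pics/s4.png

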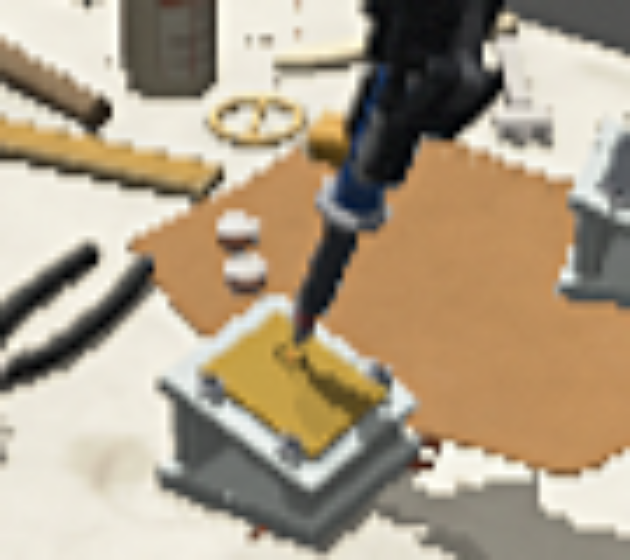

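The wrist crop shows the ring centred at (367,321), within half a pixel of the prediction, and the nose in line with it. The scene crop shows the point just above the ring. Pressing in small steps and watching the force.

```bash
python3 - <<'E'
from h import *
def F(k=5):
    a=[]
    for _ in range(k): bot.wait(.03);a.append(bot.read_state()["wrist_force"])
    return np.mean(a,0)
f0=F(8);print("base",f0)
h=.008
xs=[];ys=[]
while h>-.012:
    h-=.001;bot.movel(mark+N*(L+h),vel=.02);bot.wait(.08)
    g=F(4)-f0;s=bot.read_state();a=(s["eef_pos"]-mark)@N-L;fn=g@N
    print("h %.4f act %.4f Fn %.2f lat %.2f"%(h,a,fn,np.linalg.norm(g-N*fn)))
    if fn>4.2: break
print(bot.read_state()["t"],bot.read_state()["gripper_width"])
E
```

```text
base [-0.0436271   0.04471799 -1.72751879]
h 0.0070 act 0.0070 Fn -0.40 lat 0.24
h 0.0060 act 0.0060 Fn 0.11 lat 0.27
h 0.0050 act 0.0050 Fn 0.03 lat 0.23
h 0.0040 act 0.0040 Fn -0.17 lat 0.25
h 0.0030 act 0.0030 Fn -0.37 lat 0.12
h 0.0020 act 0.0020 Fn -0.00 lat 0.53
h 0.0010 act 0.0010 Fn -0.17 lat 0.30
h 0.0000 act 0.0001 Fn 0.98 lat 0.68
h -0.0010 act -0.0010 Fn 1.54 lat 0.37
h -0.0020 act -0.0020 Fn 1.85 lat 0.24
h -0.0030 act -0.0030 Fn 2.75 lat 0.55
h -0.0040 act -0.0040 Fn 2.92 lat 0.70
h -0.0050 act -0.0050 Fn 3.16 lat 1.02
h -0.0060 act -0.0059 Fn 3.86 lat 0.71
h -0.0070 act -0.0070 Fn 4.46 lat 0.89
17.1917 0.22012368032105156
```

Contact came at h ≈ 0, and the force is now 4.46 N against 4.5 N expected half way in. One last look for slip and tip position.

```bash
python3 - <<'E'
from h import *
d=cam("wrist");inhand(d)
cv2.imwrite("pics/w5.png",cv2.resize(d["frame"][120:270,190:390],None,fx=4,fy=4)[:,:,::-1])
s=bot.read_state();print(s["t"],s["eef_pos"]-(mark+N*(L-.007)),s["wrist_force"],s["tool_rot"]-rot(N,YAW))
E
```

```text
cap n 13299 z pct [0.08   0.0844 0.0907 0.1003]
cap circ ((0.01577228680253029, -0.0004299911670386791), 0.015284208580851555)
0.175 162 x 0.0026 0.0098 y -0.0091 0.0096
0.18 148 x 0.0014 0.0096 y -0.0096 0.0093
0.185 161 x -0.001 0.0099 y -0.0098 0.0101
0.19 121 x 0.0012 0.0096 y -0.0096 0.0093
0.195 811 x -0.0026 0.0156 y -0.0156 0.0153
0.2 177 x -0.0042 0.0156 y -0.0157 0.0153
0.225 41 x 0.0043 0.0077 y -0.0061 0.005
0.23 56 x 0.0026 0.0076 y -0.0069 0.0071
0.235 55 x 0.0009 0.0078 y -0.0078 0.0072
0.24 52 x 0.0021 0.0075 y -0.0073 0.0075
0.245 46 x 0.0016 0.0074 y -0.0075 0.0076
0.25 48 x 0.0018 0.0075 y -0.0075 0.007
0.255 28 x 0.0013 0.0073 y -0.0077 0.0071
17.2417 [2.46221171e-05 2.44311349e-05 5.06523587e-05] [-1.14862178 -0.39316398  2.64973183] [-1.10519507e-04 -6.12786631e-05  6.63982753e-05]
```

View pics/w5.png

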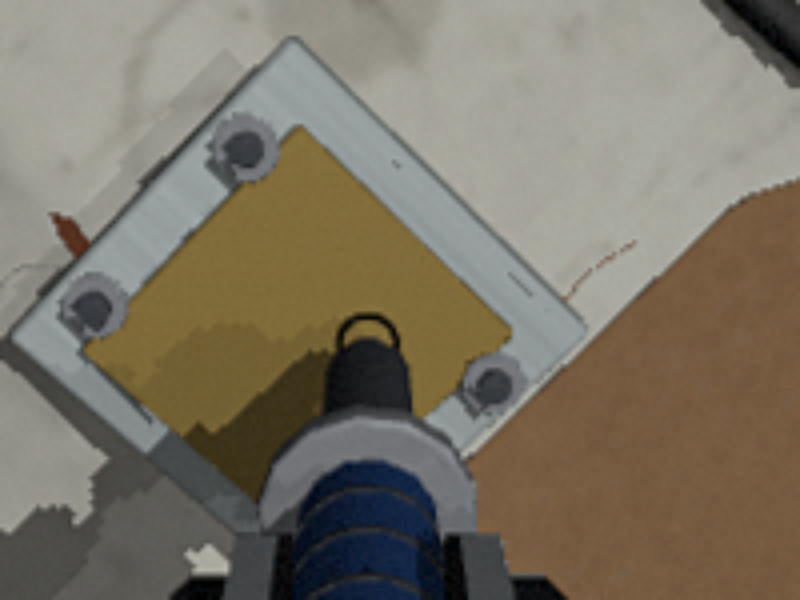

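The point covers the ring's centre, with the upper arc of the ring showing evenly around (367,330). The punch hasn't slipped in the gripper, so I'm handing in.

```bash
python3 -c "
from rig import bot
bot.finish_job()"
```

```text
the job is handed in; nothing more can be done
```

I lifted the blue punch straight out of its stand, set its point on the ring of the brass plate, and handed the job in while still holding it there. It took about 17 s of the 35 s allowed.

**Press depth:** The point touched where I had predicted. I then pressed 7 mm further, and the force along the plate's normal read 4.46 N, against 4.5 N expected half way in. The nose was never pressed all the way in.

**Position and squareness:** The last wrist picture shows the point over the middle of the ring. The nose hides the red dot, so the centring rests on the last look before contact, where ring and nose agreed with prediction to about half a pixel (0.4 mm). The arm is at its commanded pose to within 0.1 mm. The plate's measured lean was 19.98°, against the 20° given.

**Grip:** The punch had not slipped or tilted in the gripper after pressing.

**What disagreed:**
- A sideways force of up to about 1 N built up during the press. Before contact it read up to 0.5 N, mostly noise.
- The coarse top and scene views gave the plate's normal a few degrees off the wrist-camera measurement. I used the wrist measurement.
- My numeric check of the cap's position in the gripper failed because it picked up gripper surfaces. I relied on the handle, collar and barrel instead.

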